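# Peg the tilting stand, then press the carved tile flush on its sloped panel

### The job

Glue-up in the carving shop: first stop the tilting stand from sliding back by moving the long plain steel peg from its outer hole to the bench-board hole right behind the middle of the stand, pushed fully down and let go. Then pick up the small oblong carved tile, carved side up, lay it over the bare-wood field of the sloped panel with its long side running up the slope, and press it flat and flush against the panel, firmly but gently. Finish while still gripping the tile and pressing it there (do not let go), and leave everything else where it is.

Things in the scene. Friction and masses are not known exactly. Their poses are not given: they have to be found in the camera images.
- bench: Fixed plywood bench board on the table, 250 x 340 x 34 mm (x, y, z). Origin: centre of its underside, on the table. Its +x points away from the robot, z up. Its three holes lie in a row along y near the far edge.
- hole1 (a point): Centre of the mouth of the middle hole, right behind the stand, on the board's top (34 mm above the table). Round blind hole, 14.6 mm wide, 26 mm deep, with a 2 mm chamfer. Axes as the bench board's.
- peg: Long plain steel stop peg, round, 12 mm thick and 140 mm long, 70 g, standing upright in one of the two outer holes (138 mm to either side of the middle one, same size). Origin: centre of its lower end (tapered over the last 3 mm), z along the peg towards its top.
- stand: Tilting stand lying loose on the bench board: plywood base 160 x 190 x 14 mm, hinge at the near edge, a sloped panel and two steel quadrants with black clamp knobs (to 95 mm either side of the middle). Origin: centre of the base's underside; +x away from the robot, z up. Whole stand 0.8 kg. The gap between its back edge and the middle hole's centre is about 20 mm.
- panel (a joint): Slope of the stand's panel, rad from horizontal (0.30 to 0.56). The hinge line lies along the near edge, so the face looks up and towards the robot; the hinge is clamped by friction (6 N m) and does not give under light pressure.
- field (a point): Centre of the bare pale-wood field (90 x 60 mm) on the panel's face, lying exactly on the surface. x points up the slope, y along the hinge line (to the left), z straight out of the face. The panel is flat, 150 mm wide (y), reaching 67 mm below and 63 mm above this point along x. The quadrants stand at most 20 mm above the face, 80 mm to either side.
- tile: Small oblong tile of dark carved wood, 84 x 54 x 16 mm (x, y, z), about 75 g, lying flat on the table, carved side up. Origin: centre of its plain underside; x along its length, z out of the carved side. Best gripped across its 54 mm width. Either end may point up the slope.
- brush: Bystander: paint brush standing on its wooden handle (11 mm thick, bristles up, 190 mm long) in the other outer hole of the bench board. Origin: lower end.
- square_tile: Bystander: larger square carved tile, 120 x 120 x 16 mm, flat on the table. Origin: centre of its underside.
- round_box: Bystander: round carved box, 96 mm wide, 42 mm high. Origin: centre of its underside.
- jar: Bystander: white jar with a black cap, 56 mm wide, 75 mm high. Origin: centre of its underside.
- knife: Bystander: carving knife, about 190 mm long, lying flat. Origin: between handle and blade, at the table.
- mallet: Bystander: wooden mallet lying on its side, 255 mm long. Origin: at the table below the joint of handle and head.
There are look-alikes about, which are no part of the job. What is shaped like the tile but green or purple is not meant.

How it is judged:
By the outcome, as a careful person would: the job done as asked, in the order asked, and still so for the second after the job is handed in, while the arm keeps its last pose, push and grip.
It also fails if it takes over 67 s, if anything falls off the work surface, if the arm or the gripper's body presses on something with over 40 N, if the wrist force passes 120 N, or if a joint passes its speed limit or range.

### The arm

A 6-joint arm with a two-finger parallel gripper is mounted at the origin on the work surface. World frame = base frame: x ahead of the robot, y to its left, z up, the work surface at z = 0. Lengths are in mm, angles in rad, forces in N, time in s.
With the tool pointing down it reaches from about 400 to 925 mm from the base axis. Payload 12.5 kg.
Tool frame: the origin (TCP) lies midway between the tips of the shut fingers; the grasp point (between the pads) lies 19 mm behind it (env.tcp_to_grasp is the distance from the TCP to the grasp point, in mm); z points along the fingers, y is the line along which they close (so a half turn about z gives the same grasp; the last joint's range is limited). The gripper opens to 95 mm and grips with 3 to 60 N. Pads are 20 mm wide; open, the fingers measure 119 mm over their backs; the gripper's body (75 mm by 180 mm) begins 59 mm behind the grasp point.
Start: joints at [-1.361, 0.491, 1.559, -0, 1.092, -0.106], TCP at [194.134, -594.103, 214.661] pointing down, gripper open.
Joint ranges: [-3.1, 3.1], [-0.84, 2.19], [0.05, 2.79], [-1.13, 4.28], [0.06, 2.93], [-2.69, 2.69]. Speed limits (rad/s): [2.22, 2.22, 2.79, 3.14, 3.14, 3.14].

### API

Orientations are given as [roll, pitch, yaw] about the fixed x, y, z axes, in that order (R = Rz(yaw) Ry(pitch) Rx(roll)).
In Python, from cell import env gives the robot as it stands. The module is installed in compiled form; this text tells all that it offers.
- The arm moves only by the tool step_arm, never from a script. Its argument "plan" is a list that holds one entry, the list of rows, each a list of 5 numbers: the shift along the tool's x, y, z in mm, then the turn about the tool's z in degrees, then the opening, from -1 (shut) to 1 (fully open). A call has 1 to 8 rows; each row is the pose to reach, as a shift and turn from the pose commanded when the call began, along the tool's axes at that moment; what a row does not reach only later rows make up. A row lasts 1/12 s, in which the tool goes at most 41.7 mm and 7.16 degrees, less where a joint would pass 70% of its speed; a pose out of reach is approached as far as the arm can. A call with a gripper value outside its range is refused whole. The fingers move at their own pace and stop on an object; the grip force is fixed at half the most. Time passes only in rows, so rows that repeat a pose let the fingers close. It gives the time, the measured TCP pose, the force, the opening and the grip force at its end, in the units of the state.
- env.state(): the state, without advancing time (a new reading comes with each control period).
- env.read_camera(name): name is "scene" or "top" or "wrist"; returns the picture (420x560x3 uint8, blue, green, red); there is no depth.
- env.get_calibration(name): a dict with "K" (3x3 intrinsics, pixels), "extrinsics" (4x4, takes a point from world to camera coordinates). Camera axes: x right, y up, looking along -z (the intrinsics and any distortion apply to the point x, -y, -z); pixel columns grow to the right and rows downward; lengths in mm; the calibration is good to about 2 mm. A picture is of the moment at which its call begins: read the wrist's pose just before it. get_calibration takes no time and is no camera call; for the wrist camera it gives the pose at the moment of the call.
- env.job_done(): hands the job in; it is judged then, once.
The state is a dict: "t": time; "joints": joint angles; "qvel": joint speeds; "tau": joint torques, N m; "eef_pos": TCP position; "tcp_rot": TCP orientation; "ft_force": force on the tool from outside, world axes, zero at the start; "moment": the same for the moment, N m; "opening": opening from 0.0 (shut) to 1.0 (fully open); "grip_force": force on a finger pad.
Only numpy, scipy, OpenCV 4.12 (cv2) and the standard library are available. Lean on these libraries where they do the work, as an engineer would, in place of code of your own. Each camera call takes 0.05 s, during which the arm holds its last target. There are 200 camera calls.

## Working session

There is one attempt and no reset: what is moved stays moved. The work goes in short steps, Python scripts to look and compute and a tool call to move; the robot and the scene stay as the last step left them, time stands still between calls to the robot, and variables do not carry over. Pictures are saved under pics/ and viewed, at most 10 in all, crops included, and the job is handed in when it is done.

Besides the shell and the picture viewer there is one more tool, called after "Emit:" in YAML: its name, and indented under it one key for each argument. step_arm: Moves the arm, as the interface text tells. Its arguments: {"type":"object","properties":{"plan":{"type":"array"}},"required":["plan"]}

```bash
mkdir -p pics
python3 - <<'E'
from cell import env
import cv2,numpy as np
for n in("scene","top"):
    cv2.imwrite(f"pics/{n}0.png",env.read_camera(n))
    c=env.get_calibration(n); print(n,c)
s=env.state();print(s)
print(env.tcp_to_grasp)
E
```

```text
scene {'K': array([[429.81289117,   0.        , 278.92268842],
       [  0.        , 429.81289117, 215.4539733 ],
       [  0.        ,   0.        ,   1.        ]]), 'extrinsics': array([[-2.52974052e-01,  9.67336079e-01, -1.62800347e-02,
         1.39508576e+02],
       [-5.61515391e-01, -1.33100650e-01,  8.16691302e-01,
         2.44921609e+02],
       [ 7.87848078e-01,  2.15743198e-01,  5.76845107e-01,
        -1.52646363e+03],
       [ 0.00000000e+00,  0.00000000e+00,  0.00000000e+00,
         1.00000000e+00]])}
top {'K': array([[434.21527834,   0.        , 276.12049969],
       [  0.        , 434.21527834, 214.94437046],
       [  0.        ,   0.        ,   1.        ]]), 'extrinsics': array([[-3.05917046e-03, -9.99849812e-01, -1.70585860e-02,
         5.82244353e+00],
       [ 9.92689311e-01, -5.09466782e-03,  1.20590115e-01,
        -5.33749765e+02],
       [-1.20658912e-01, -1.65649703e-02,  9.92555806e-01,
        -1.31080590e+03],
       [ 0.00000000e+00,  0.00000000e+00,  0.00000000e+00,
         1.00000000e+00]])}
{'t': 0.1, 'joints': array([-1.36061926e+00,  4.91515908e-01,  1.55937329e+00,  6.56399222e-06,
        1.09172009e+00, -1.05600211e-01]), 'qvel': array([-0.00130394, -0.00104999, -0.00131878, -0.00012537, -0.00107677,
       -0.00186485]), 'tau': array([ 2.88742791e-03, -6.13624549e+01, -2.58604163e+01,  6.94373692e-02,
        4.70165885e-02, -5.58158524e-05]), 'eef_pos': array([ 194.07559801, -593.88084419,  214.11509887]), 'tcp_rot': array([-3.14058230e+00, -1.12946714e-04,  3.15774190e-01]), 'ft_force': array([ 0.43841072,  0.65620146, -1.11363767]), 'moment': array([-0.05011331,  0.0412377 , -0.02456913]), 'grip_force': 0.0, 'opening': 1.001129958801683}
18.8
```

View pics/scene0.png

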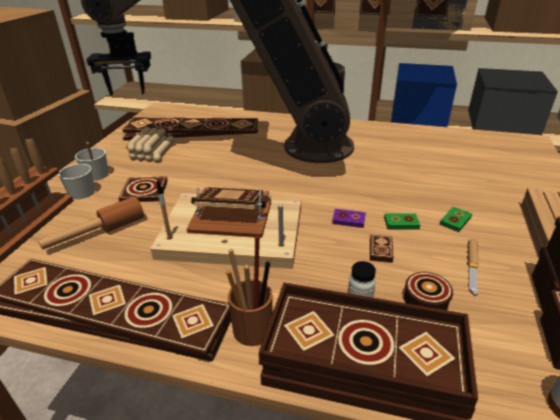

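View pics/top0.png

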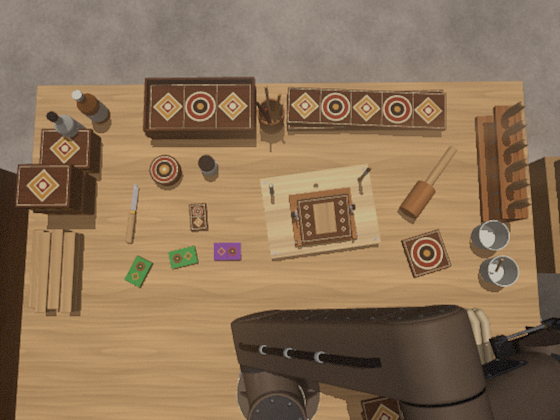

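The tile is the brown one at top (198,217) / scene (381,247). It could be confused with the green ones at top (183,258) and (139,271), the purple one at (228,252), and the square tile at (426,254). The peg is the grey rod at scene (281,225) / top (271,193). The other rod, at scene (165,210) / top (364,178), has a dark bristle tip, so it is the brush. I'll check both choices in one close crop.

```bash
cat > h.py <<'E'
from cell import env
import cv2,numpy as np
from scipy.spatial.transform import Rotation as R
def ray(c,uv):
    E=c["extrinsics"];K=c["K"]
    d=np.linalg.inv(K)@np.array([uv[0],uv[1],1.]); d=np.array([d[0],-d[1],-d[2]])
    Rm=E[:3,:3]; return -Rm.T@E[:3,3], Rm.T@d
def onz(c,uv,z):
    o,d=ray(c,uv); return o+d*(z-o[2])/d[2]
def proj(c,p):
    E=c["extrinsics"];q=E[:3,:3]@np.asarray(p,float)+E[:3,3]
    q=c["K"]@np.array([q[0],-q[1],-q[2]]); return q[:2]/q[2]
def tri(c1,u1,c2,u2):
    o,d=ray(c1,u1);p,e=ray(c2,u2)
    s=np.linalg.lstsq(np.c_[d,-e],p-o,rcond=None)[0]
    a,b=o+s[0]*d,p+s[1]*e; return (a+b)/2,np.linalg.norm(a-b)
def pose():
    s=env.state(); return s["eef_pos"],R.from_euler("xyz",s["tcp_rot"])
E
python3 - <<'E'
from h import *
s=cv2.imread("pics/scene0.png");t=cv2.imread("pics/top0.png")
a=cv2.resize(s[170:270,150:310],(800,500)[::1],interpolation=cv2.INTER_CUBIC)
a=cv2.resize(s[175:270,150:310],(480,285),interpolation=cv2.INTER_CUBIC)
b=cv2.resize(t[160:265,255:390],(386,300),interpolation=cv2.INTER_CUBIC)
c=cv2.resize(t[195:240,175:225],(300,270),interpolation=cv2.INTER_CUBIC)
im=np.zeros((600,800,3),np.uint8); im[:285,:480]=a; im[300:600,:386]=b; im[300:570,400:700]=c
cv2.imwrite("pics/crop1.png",im)
C=env.get_calibration("top");S=env.get_calibration("scene")
print("board corners",[onz(C,u,34).round() for u in((261,179),(372,166),(379,243),(273,257))])
print("tile",onz(C,(198.5,217),16).round(), onz(S,(381,247),16).round())
# tile mask
m=cv2.inRange(t,(0,0,0),(255,255,110))
E
```

```text
board corners [array([647.,  50.,  34.]), array([ 686., -296.,   34.]), array([ 446., -310.,   34.]), array([404.,  14.,  34.])]
tile [531. 248.  16.] [536. 252.  16.]
```

View pics/crop1.png

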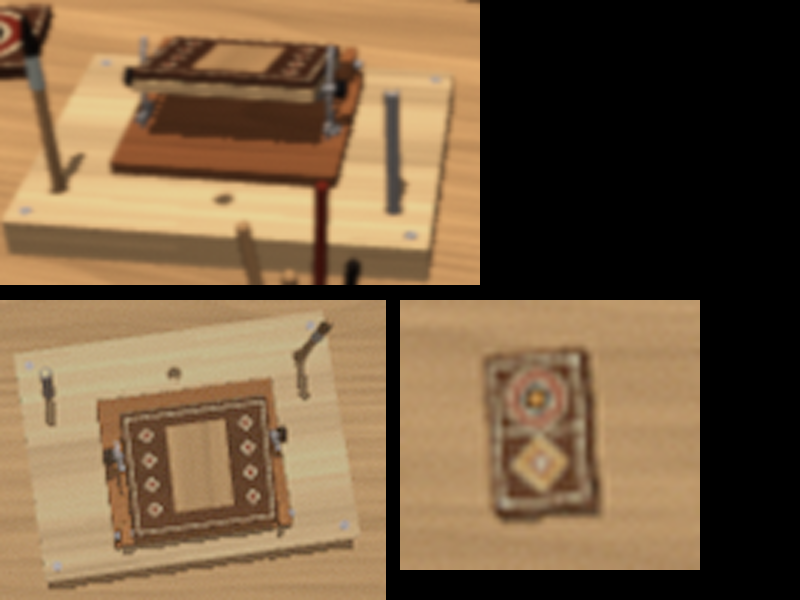

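The crop shows that the plain grey rod (crop 392,150) is the peg and the left one with a dark tip (40,100) is the brush. The free middle hole is at crop (222,199)/(174,373). The dark oblong tile with ring and diamond is confirmed.

```bash
cat > m.py <<'E'
from h import *
C=env.get_calibration("top");S=env.get_calibration("scene")
k=135/386
T=lambda x,y:(255+x*k-.3,160+(y-300)*.35-.3)
s3=lambda x,y:(150+x/3-.3,175+y/3-.3)
print("hole",onz(C,T(174,373),34).round(1),onz(S,s3(222,199),34).round(1))
print("peg top",onz(C,T(46,373),148).round(1),onz(S,s3(391.5,94),148).round(1),tri(C,T(46,373),S,s3(391.5,94)))
print("peg base",onz(S,s3(393,212),34).round(1))
print("brush base",onz(S,s3(60,188),34).round(1),onz(C,T(300,358),34).round(1))
tc=lambda x,y:(175+x/6-.4,195+(y-300)/6-.4)
print("tile corners",[onz(C,tc(x-400,y),16).round(1) for x,y in((486,355),(585,350),(598,512),(499,518))])
f=[(166,427),(223,419),(235,504),(176,512)]
print("field z80",[onz(C,T(*u),80).round(1) for u in f])
# scene field corners: far(top) edge, near edge
g=[(216,43),(284,44),(274,70),(205,68)]
for u in f: print(T(*u))
print([s3(*u) for u in g])
E
python3 m.py
```

```text
hole [ 626.  -119.3   34. ] [ 624.1 -118.7   34. ]
peg top [605.   16.6 148. ] [609.2  20.5 148. ] (array([605.24669271,  18.04921549, 145.01283037]), np.float64(2.7267866704395076))
peg base [607.8  19.7  34. ]
brush base [ 641.6 -253.3   34. ] [ 641.7 -256.4   34. ]
tile corners [array([572.7, 278.7,  16. ]), array([575. , 226.5,  16. ]), array([489.6, 218.3,  16. ]), array([486.7, 270. ,  16. ])]
field z80 [array([ 559.9, -106.7,   80. ]), array([ 568. , -166.3,   80. ]), array([ 478.8, -177. ,   80. ]), array([ 470.8, -115.9,   80. ])]
(312.75699481865286, 204.14999999999998)
(332.6922279792746, 201.35)
(336.88911917098443, 231.09999999999997)
(316.25440414507773, 233.89999999999998)
[(221.7, 189.03333333333333), (244.36666666666667, 189.36666666666665), (241.0333333333333, 198.03333333333333), (218.0333333333333, 197.36666666666665)]
```

```bash
cat >> h.py <<'E'
def go(x,y,z,yaw):
    p,r=pose(); d=r.inv().apply(np.array([x,y,z])-p)
    xa=r.apply([1,0,0]); cur=np.arctan2(xa[1],xa[0])
    print("shift",d.round(1),"turn",round(np.degrees(-(yaw-cur)),1),"from",p.round(1))
E
cat >> m.py <<'E'
print("field tri")
P=[]
for a,b in((0,2),(1,3),(2,0),(3,1)):
    q,e=tri(C,T(*f[a]),S,s3(*g[b])); P.append(q);print(q.round(1),round(e,1))
P=np.array(P);up=(P[0]+P[1]-P[2]-P[3])/2;print(P.mean(0).round(1),np.linalg.norm(up),np.arcsin(up[2]/np.linalg.norm(up)),np.arctan2(up[1],up[0]))
go(607,18.5,214,.126)
E
python3 m.py | sed -n '/field tri/,$p'
```

```text
field tri
[552.8 -98.8 116.3] 11.3
[ 560.5 -156.3  114.8] 12.5
[ 478.  -175.4   85.9] 1.9
[ 469.9 -114.5   88.5] 1.5
[ 515.3 -136.3  101.4] 89.13901076707755 0.3236221969923699 0.20721964917010172
shift [ 582.7 -453.9    0.6] turn 10.9 from [ 194.1 -593.9  214.1]
```

Emit:
step_arm:
  plan:
    - [[583,-454,0,11,1],[583,-454,0,11,1],[583,-454,0,11,1],[583,-454,0,11,1],[583,-454,0,11,1],[583,-454,0,11,1],[583,-454,0,11,1],[583,-454,0,11,1]]

```text
t: 0.77
eef_pos: [381.1, -315.9, 214.6]
tcp_rot: [-3.142, 0.0, 0.123]
ft_force: [1.0, -1.2, -0.4]
opening: 1.003
grip_force: 0.0
```

```bash
python3 -c "
from h import *
go(560,-130,260,.126)"
```

```text
shift [ 200.4 -162.5  -45.4] turn -0.1 from [ 381.1 -315.9  214.6]
```

Emit:
step_arm:
  plan:
    - [[200,-160,-120,0,1],[200,-160,-120,0,1],[200,-160,-120,0,1],[200,-160,-120,0,1],[200,-160,-120,0,1],[200,-160,-120,0,1],[200,-160,-120,0,1],[200,-160,-120,0,1]]

```text
t: 1.43
eef_pos: [562.5, -130.9, 336.8]
tcp_rot: [3.141, -0.004, 0.127]
ft_force: [-0.4, -0.1, 0.2]
opening: 0.997
grip_force: 0.0
```

```bash
python3 -c "
from h import *
c=env.get_calibration('wrist');cv2.imwrite('pics/w1.png',env.read_camera('wrist'))
np.savez('w1.npz',K=c['K'],extrinsics=c['extrinsics'])
print(c['K'],ray(c,(280,210)),proj(c,(625,-119,34)),proj(c,(607,18.5,148)))
go(607,18.5,160,.126)"
```

```text
[[367.91492142   0.         282.40355169]
 [  0.         367.91492142 209.40061595]
 [  0.           0.           1.        ]] (array([ 630.68257168, -121.45005008,  506.8902145 ]), array([-0.2477533 , -0.02622727, -0.96849149])) [279.36733087 119.81924054] [132.37575151 121.78413446]
shift [  64.9 -143.9  175.2] turn 0.1 from [ 560.7 -132.4  335.2]
```

View pics/w1.png

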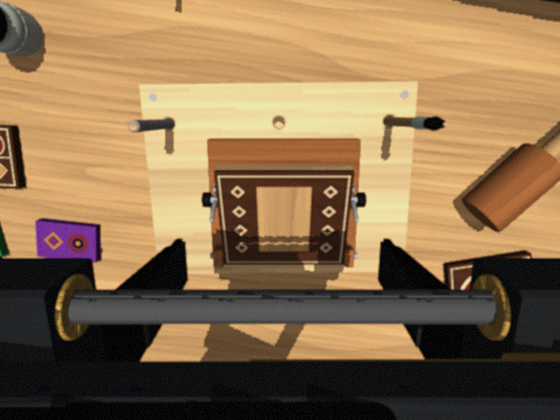

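The wrist view shows the hole at (279,123), peg top (132,126) with base (171,123), and brush base (388,121). The field's upper corners are at (257,187) and (309,187), and its lower edge is near row 250.

```bash
python3 -c "
from h import *
c=np.load('w1.npz')
im=cv2.imread('pics/w1.png')
for n,u,z in(('hole',(279,123),34),('top',(132,126),148),('base',(171,123),34),('brush',(388,121),34)): print(n,onz(c,u,z).round(1))
C=env.get_calibration('top');k=135/386
T=lambda x,y:(255+x*k-.3,160+(y-300)*.35-.3)
P=[]
for a,b in(((257,187),(166,427)),((309,187),(223,419))): q,e=tri(c,a,C,T(*b));print(q.round(1),round(e,1))
print(im[225:270:2,284].tolist())
"
```

```text
hole [ 621.1 -119.    34. ]
top [603.   18.8 148. ]
base [604.1  15.   34. ]
brush [ 640.7 -253.9   34. ]
[ 553.9 -104.2  120.3] 0.5
[ 561.4 -160.2  123.7] 2.1
[[98, 151, 194], [100, 150, 196], [99, 154, 199], [102, 154, 198], [99, 152, 198], [91, 138, 180], [49, 73, 102], [52, 80, 105], [56, 84, 110], [80, 126, 161], [45, 73, 100], [52, 76, 105], [47, 78, 99], [34, 51, 73], [8, 22, 37], [18, 27, 46], [17, 28, 46], [22, 26, 44], [48, 64, 75], [31, 44, 60], [59, 85, 107], [71, 101, 124], [73, 107, 132]]
```

Emit:
step_arm:
  plan:
    - [[63,-144,60,0,1],[63,-144,160,0,1],[63,-144,160,0,1],[63,-144,160,0,1],[63,-144,160,0,1],[63,-144,160,0,1],[63,-144,160,0,1],[63,-144,160,0,1]]

```text
t: 2.15
eef_pos: [603.2, 16.0, 173.6]
tcp_rot: [-3.141, 0.003, 0.124]
ft_force: [0.3, -0.1, 0.1]
opening: 0.997
grip_force: 0.0
```

```bash
python3 -c "
from h import *
c=env.get_calibration('wrist');cv2.imwrite('pics/w2.png',env.read_camera('wrist'))
np.savez('w2.npz',K=c['K'],extrinsics=c['extrinsics'])
print(proj(c,(625,-119,34)),proj(c,(607,18.5,148)),proj(c,(607,18.5,34)))
go(607,18.5,115,.126)"
```

```text
[442.33743675 191.18727545] [279.81775231 234.8724245 ] [280.69421889 192.27470643]
shift [ 3.6 -2.7 59.9] turn -0.1 from [603.8  15.4 174.9]
```

View pics/w2.png

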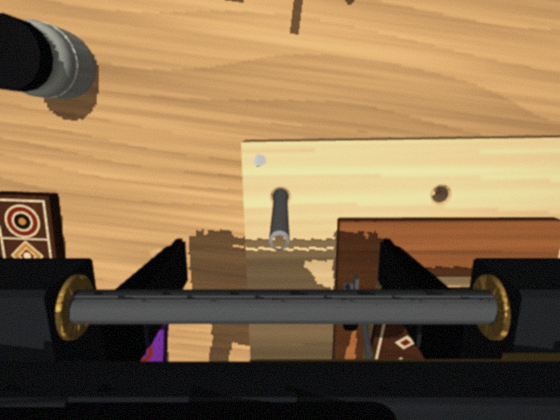

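The wrist view shows the peg top at (280,240), its base at (281,193) and the middle hole at (440,194). The peg lies between the fingers.

```bash
python3 -c "
from h import *
c=np.load('w2.npz')
for u,z in(((440,194),34),((280,240),148),((281,193),34)): print(onz(c,u,z).round(1))
go(604.5,18,115,.126)"
```

```text
[ 622.3 -117.6   34. ]
[604.  18. 148.]
[606.4  18.2  34. ]
shift [ 1.1 -2.5 59.9] turn -0.1 from [603.8  15.4 174.9]
```

Emit:
step_arm:
  plan:
    - [[1,-2.5,30,0,1],[1,-2.5,60,0,1],[1,-2.5,60,0,1],[1,-2.5,60,0,1],[1,-2.5,60,0,-1],[1,-2.5,60,0,-1],[1,-2.5,60,0,-1],[1,-2.5,60,0,-1]]

```text
t: 2.87
eef_pos: [605.1, 18.8, 115.9]
tcp_rot: [3.141, -0.002, 0.124]
ft_force: [-0.5, 0.8, -0.6]
opening: 0.777
grip_force: 0.0
```

Emit:
step_arm:
  plan:
    - [[0,0,0,0,-1],[0,0,0,0,-1],[0,0,0,0,-1],[0,0,0,0,-1],[0,0,0,0,-1],[0,0,0,0,-1]]

```text
t: 3.37
eef_pos: [604.6, 19.0, 114.5]
tcp_rot: [3.142, 0.0, 0.124]
ft_force: [-0.6, -0.3, 1.2]
opening: 0.352
grip_force: 0.0
```

Emit:
step_arm:
  plan:
    - [[0,0,0,0,-1],[0,0,0,0,-1],[0,0,0,0,-1],[0,0,0,0,-1],[0,0,0,0,-1],[0,0,0,0,-1],[0,0,0,0,-1]]

```text
t: 3.95
eef_pos: [604.6, 19.0, 114.6]
tcp_rot: [3.142, 0.0, 0.124]
ft_force: [-0.3, 0.7, -0.3]
opening: 0.122
grip_force: 30.0
```

Emit:
step_arm:
  plan:
    - [[0,0,-15,0,-1],[0,0,-35,0,-1],[0,0,-45,0,-1],[0,0,-45,0,-1],[0,0,-45,0,-1]]

```text
t: 4.37
eef_pos: [604.6, 19.0, 159.6]
tcp_rot: [3.141, -0.001, 0.124]
ft_force: [-0.0, 0.1, -1.8]
opening: 0.118
grip_force: 30.0
```

Emit:
step_arm:
  plan:
    - [[0,35,0,0,-1],[0,70,0,0,-1],[0,105,0,0,-1],[0,137,0,0,-1],[0,137,0,0,-1],[0,137,0,0,-1],[0,137,0,0,-1]]

```text
t: 4.95
eef_pos: [621.0, -116.7, 158.5]
tcp_rot: [-3.141, 0.002, 0.123]
ft_force: [0.4, 0.8, 0.3]
opening: 0.121
grip_force: 30.0
```

Run:
```python
from h import *
cs=[]
for n in("wrist","scene","top"):
    c=env.get_calibration(n); im=env.read_camera(n); cv2.imwrite(f"pics/p_{n}.png",im); cs.append((c,im))
p,r=pose();print(p,proj(cs[0][0],p+[0,0,-92]),env.state()["opening"],env.state()["grip_force"])
b=cv2.resize(cs[1][1][165:260,170:300],(520,380),interpolation=cv2.INTER_CUBIC)
a=cs[0][1][100:320,140:420]
im=np.zeros((600,800,3),np.uint8);im[:380,:520]=b;im[380:600,:280]=a;cv2.imwrite("pics/c3.png",im)
```

```text
[ 621.40034149 -115.81120653  159.31884701] [282.14729683 210.95048633] 0.1220749608304706 29.998409561812878
```

View pics/c3.png

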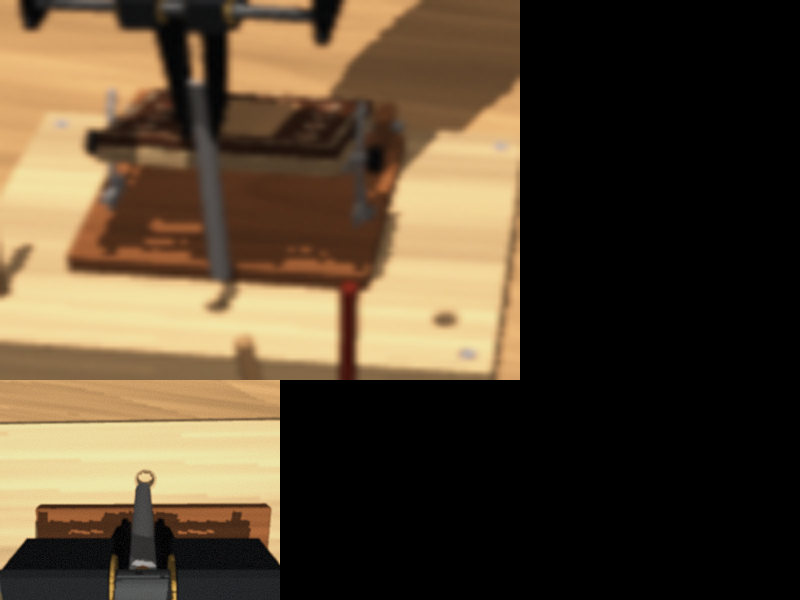

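The scene crop shows the peg hanging in the gripper with its tip at about crop (222,278). The wrist crop shows the hole at (145,478) → full frame (285,198), with the peg's tip just below it. I'll measure the tip offset numerically.

Run:
```python
from h import *
im=cv2.imread("pics/p_wrist.png");c=env.get_calibration("wrist");p,r=pose()
tip=p+[0,0,-106.6];print("pred tip",proj(c,tip),"hole",onz(c,(285,198),34), p)
g=cv2.cvtColor(im,cv2.COLOR_BGR2GRAY);sat=im[:,:,2].astype(int)-im[:,:,0]
for y in range(188,250,3): 
    print(y,''.join('#' if s<25 else '.' for s in sat[y,265:305]),g[y,275:297:2].tolist())
S=env.get_calibration("scene");print("scene pred top/tip",proj(S,p+[0,0,33]),proj(S,tip),"obs tip",(170+222/4-.4,165+278/4-.4),"obs y130",(170+203/4,165+130/4))
```

```text
pred tip [283.12368929 206.58045653] hole [ 624.13357878 -117.06268103   34.        ] [ 621.40034149 -115.81120653  159.31884701]
188 ........................................ [216, 218, 216, 218, 212, 212, 214, 218, 217, 218, 218]
191 ........................................ [218, 214, 186, 151, 128, 128, 132, 133, 175, 212, 219]
194 ........................................ [212, 162, 152, 175, 213, 202, 202, 183, 122, 155, 206]
197 ........................................ [182, 125, 202, 213, 212, 208, 212, 210, 170, 123, 181]
200 ........................................ [185, 101, 106, 175, 203, 203, 198, 157, 101, 100, 189]
203 ..............#######................... [201, 151, 73, 70, 72, 72, 81, 81, 83, 154, 203]
206 .............###########................ [207, 94, 65, 63, 71, 69, 67, 87, 169, 203, 217]
209 ...........##############............... [150, 61, 70, 74, 69, 74, 65, 80, 205, 218, 223]
212 ...........##############............... [124, 60, 70, 71, 73, 67, 65, 73, 193, 222, 219]
215 ...........##############............... [115, 62, 65, 71, 76, 69, 66, 63, 168, 212, 
[... 423 characters left out ...]
, 74, 71, 74, 71, 66, 65, 69, 93, 98]
233 .........###################............ [65, 70, 70, 72, 74, 75, 71, 67, 58, 69, 85]
236 ........####################............ [62, 74, 74, 75, 75, 72, 74, 70, 60, 48, 50]
239 ###.....####################.....#####.. [71, 67, 73, 73, 75, 72, 68, 64, 63, 56, 51]
242 ######..#####################.#########. [68, 68, 67, 71, 77, 72, 66, 73, 65, 51, 20]
245 ######################################## [70, 71, 75, 74, 73, 74, 72, 72, 60, 46, 19]
248 ######################################## [68, 69, 72, 72, 75, 72, 73, 66, 64, 51, 19]
scene pred top/tip [218.87677649 184.50400273] [224.51163515 234.42825409] obs tip (225.1, 234.1) obs y130 (220.75, 197.5)
```

Emit:
step_arm:
  plan:
    - [[1.2,2,0,0,-1],[1.2,2,8,0,-1],[1.2,2,14,0,-1],[1.2,2,19,0,-1],[1.2,2,22,0,-1],[1.2,2,25,0,-1],[1.2,2,25,0,-1]]

```text
t: 5.68
eef_pos: [622.8, -118.7, 133.8]
tcp_rot: [-3.141, 0.001, 0.124]
ft_force: [0.0, -0.1, -0.2]
opening: 0.119
grip_force: 30.0
```

Emit:
step_arm:
  plan:
    - [[0,0,7,0,-1],[0,0,14,0,-1],[0,0,18,0,-1],[0,0,20,0,-1],[0,0,21,0,-1],[0,0,21,0,-1]]

```text
t: 6.18
eef_pos: [623.4, -118.9, 114.5]
tcp_rot: [3.141, -0.001, 0.124]
ft_force: [-1.4, 0.6, 7.7]
opening: 0.12
grip_force: 30.0
```

Emit:
step_arm:
  plan:
    - [[0,0,20,0,1],[0,0,20,0,1],[0,0,20,0,1],[0,0,20,0,1],[0,0,20,0,1],[0,0,20,0,1],[0,0,-20,0,1],[0,0,-60,0,1]]

```text
t: 6.85
eef_pos: [622.0, -118.5, 173.1]
tcp_rot: [-3.14, 0.004, 0.124]
ft_force: [0.2, 0.1, 0.4]
opening: 0.624
grip_force: 0.0
```

```bash
python3 -c "
from h import *
go(555,-132,290,.126)"
```

```text
shift [ -68.7    4.9 -116.6] turn -0.1 from [ 622.  -118.5  173.1]
```

Emit:
step_arm:
  plan:
    - [[-10,4,-40,0,1],[-50,4,-80,0,1],[-90,4,-120,0,1],[-130,4,-130,0,1],[-145,4,-130,0,1],[-145,4,-130,0,1],[-145,4,-130,0,1]]

```text
t: 7.43
eef_pos: [478.7, -140.9, 305.5]
tcp_rot: [3.14, -0.003, 0.123]
ft_force: [-0.3, -0.6, 0.5]
opening: 0.997
grip_force: 0.0
```

Run:
```python
from h import *
im={};c={}
for n in("wrist","scene","top"):
    c[n]=env.get_calibration(n); im[n]=env.read_camera(n); cv2.imwrite(f"pics/f_{n}.png",im[n])
np.savez('w4.npz',K=c["wrist"]['K'],extrinsics=c["wrist"]['extrinsics'])
o=np.zeros((600,800,3),np.uint8);o[:420,:560]=im["wrist"]
o[420:600,:303]=cv2.resize(im["scene"][175:270,150:310],(303,180),interpolation=cv2.INTER_CUBIC)
cv2.imwrite("pics/c4.png",o);print(pose()[0])
```

```text
[ 480.25572386 -140.63617392  303.31056397]
```

View pics/c4.png

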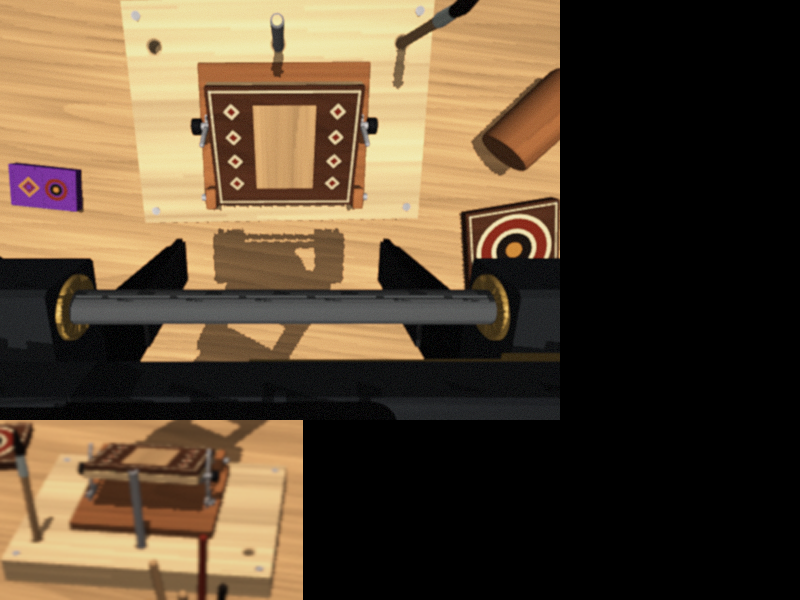

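The peg now stands upright in the middle hole at (278,25–50), and the outer hole at (154,46) is empty. The field quad is roughly (252,105), (317,106), (313,189), (257,188). Solve its pose from its known size.

Run:
```python
from h import *
im=cv2.imread("pics/f_wrist.png");c=np.load("w4.npz");K=c["K"];E=c["extrinsics"]
hsv=cv2.cvtColor(im,cv2.COLOR_BGR2HSV)
m=(im[:,:,2]>130).astype(np.uint8)
m[:98]=0;m[196:]=0;m[:,:246]=0;m[:,322:]=0
n,l,st,_=cv2.connectedComponentsWithStats(m);i=1+st[1:,4].argmax();print(st[i])
cn=max(cv2.findContours((l==i).astype(np.uint8),0,cv2.CHAIN_APPROX_NONE)[0],key=cv2.contourArea).reshape(-1,2).astype(float)
x0,y0=cn.min(0);x1,y1=cn.max(0);cx,cy=cn.mean(0)
def fit(sel,off):
    v=cv2.fitLine(cn[sel].astype(np.float32),cv2.DIST_HUBER,0,.01,.01).ravel()
    p=v[2:]+np.array(off);return np.cross([*p,1],[*(p+v[:2]*50),1])
mid_y=(cn[:,1]>y0+8)&(cn[:,1]<y1-8);mid_x=(cn[:,0]>x0+12)&(cn[:,0]<x1-12)
L=fit(mid_y&(cn[:,0]<cx),(-.5,0));Rr=fit(mid_y&(cn[:,0]>cx),(.5,0));T=fit(mid_x&(cn[:,1]<cy),(0,-.5));B=fit(mid_x&(cn[:,1]>cy),(0,.5))
X=lambda a,b:(np.cross(a,b)/np.cross(a,b)[2])[:2]
q=np.array([X(T,L),X(T,Rr),X(B,Rr),X(B,L)]);print(q.round(1))
obj=np.array([[45,30,0],[45,-30,0],[-45,-30,0],[-45,30,0]],float)
F=np.diag([1,-1,-1])
for rv,tv,e in zip(*cv2.solvePnPGeneric(obj,q,K,None,flags=cv2.SOLVEPNP_IPPE)[1:4]):
    Rc=cv2.Rodrigues(rv)[0];Rw=E[:3,:3].T@F@Rc;pw=E[:3,:3].T@(F@tv.ravel()-E[:3,3])
    xa=Rw[:,0];print("pos",pw.round(1),"slope",np.arcsin(xa[2]).round(3),"yaw",np.arctan2(-Rw[0,1],Rw[1,1]).round(3),"yz",Rw[2,1].round(3),"err",e)
# tile check from top
C=env.get_calibration("top")
go(531,248,150,.099)
```

```text
[ 252  105   65   84 5071]
[[251.8 104.5]
 [316.2 104.5]
 [312.3 188.5]
 [256.  188.5]]
pos [ 514.5 -138.1  104.8] slope 0.325 yaw 0.122 yz -0.012 err [0.02944717]
pos [ 518.7 -137.5  107.1] slope -0.504 yaw 0.121 yz -0.002 err [2.11036212]
shift [  98.4 -379.4  153.3] turn 1.4 from [ 480.3 -140.6  303.3]
```

Emit:
step_arm:
  plan:
    - [[98,-379,60,1.4,1],[98,-379,60,1.4,1],[98,-379,60,1.4,1],[98,-379,60,1.4,1],[98,-379,60,1.4,1],[98,-379,60,1.4,1],[98,-379,60,1.4,1],[98,-379,60,1.4,1]]

```text
t: 8.25
eef_pos: [522.4, 189.0, 251.6]
tcp_rot: [3.141, 0.002, 0.1]
ft_force: [1.7, -1.0, -0.2]
opening: 0.999
grip_force: 0.0
```

```bash
python3 -c "
from h import *
go(480,243,230,.099)"
```

```text
shift [-36.7 -58.   21.7] turn 0.1 from [522.4 189.  251.6]
```

Emit:
step_arm:
  plan:
    - [[-37,-58,40,0,1],[-37,-58,40,0,1],[-37,-58,40,0,1],[-37,-58,40,0,1],[-37,-58,40,0,1]]

```text
t: 8.67
eef_pos: [480.2, 240.5, 212.7]
tcp_rot: [3.141, 0.0, 0.1]
ft_force: [0.3, 0.5, 0.2]
opening: 1.003
grip_force: 0.0
```

Run:
```python
from h import *
c=env.get_calibration("wrist");im=env.read_camera("wrist");cv2.imwrite("pics/w5.png",im)
np.savez('w5.npz',K=c['K'],extrinsics=c['extrinsics'])
u=proj(c,(531,248,16));print(u,pose()[0])
m=(im.max(2)<110).astype(np.uint8)
m=cv2.morphologyEx(m,cv2.MORPH_CLOSE,np.ones((15,15)))
for k in cv2.findContours(m,0,2)[0]:
    a=cv2.contourArea(k)
    if a>1500:
        r=cv2.minAreaRect(k);print(a,r); 
        if cv2.pointPolygonTest(k,tuple(map(float,u)),False)>0:
            print([onz(c,p,16).round(1) for p in cv2.boxPoints(r)])
```

```text
[280.3532741 133.1265072] [480.51506152 240.01816292 213.11414856]
4496.5 ((277.0, 134.0), (88.0, 54.0), 90.0)
[array([568.1, 280.6,  16. ]), array([573.2, 229.6,  16. ]), array([489.3, 220. ,  16. ]), array([483.9, 274.1,  16. ])]
100359.0 ((279.5, 222.0), (559.0, 394.0), 0.0)
1692.5 ((181.5, 14.5), (29.0, 87.0), 90.0)
```

View pics/w5.png

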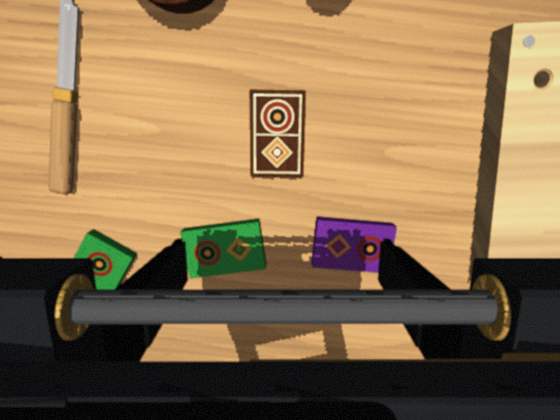

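The tile is centred at (277,134), upright in the image, with the green and purple look-alikes clear of it. Go down on it.

```bash
python3 -c "
from h import *
go(529.5,250,6.5,.1)"
```

```text
shift [ 49.7  -5.1 206.6] turn -0.0 from [480.5 240.  213.1]
```

Emit:
step_arm:
  plan:
    - [[30,-5,30,0,1],[50,-5,65,0,1],[50,-5,105,0,1],[50,-5,145,0,1],[50,-5,175,0,1],[50,-5,195,0,1],[50,-5,206,0,1],[50,-5,206,0,1]]

```text
t: 9.38
eef_pos: [528.9, 249.0, 5.3]
tcp_rot: [3.141, 0.002, 0.098]
ft_force: [0.0, 0.5, -0.3]
opening: 1.004
grip_force: 0.0
```

Emit:
step_arm:
  plan:
    - [[0,0,0,0,-1],[0,0,0,0,-1],[0,0,0,0,-1],[0,0,0,0,-1],[0,0,0,0,-1],[0,0,0,0,-1],[0,0,0,0,-1],[0,0,0,0,-1]]

```text
t: 10.05
eef_pos: [528.8, 250.2, 7.5]
tcp_rot: [-3.142, -0.0, 0.099]
ft_force: [-0.8, -1.2, 3.9]
opening: 0.564
grip_force: 30.0
```

Emit:
step_arm:
  plan:
    - [[0,0,-20,0,-1],[0,0,-60,0,-1],[0,0,-100,0,-1],[0,0,-140,0,-1],[0,0,-180,0,-1],[0,0,-195,0,-1],[0,0,-195,0,-1]]

```text
t: 10.63
eef_pos: [530.0, 250.6, 206.4]
tcp_rot: [-3.14, -0.007, 0.099]
ft_force: [-0.5, -0.6, -0.7]
opening: 0.568
grip_force: 30.0
```

```bash
python3 -c "
from h import *
print(env.state()['ft_force'],env.state()['moment'],env.state()['opening'])
go(511,-138.5,180,.122)"
```

```text
[-0.48686739 -0.58068443 -0.70312231] [0.03434285 0.01484871 0.04274883] 0.5679147932502692
shift [-57.7 385.3  25.4] turn -1.3 from [530.  250.6 206.4]
```

Emit:
step_arm:
  plan:
    - [[-56,385,0,-1.3,-1],[-56,385,0,-1.3,-1],[-56,385,0,-1.3,-1],[-56,385,0,-1.3,-1],[-56,385,0,-1.3,-1],[-56,385,0,-1.3,-1],[-56,385,0,-1.3,-1],[-56,385,0,-1.3,-1]]

```text
t: 11.3
eef_pos: [512.8, -84.8, 201.0]
tcp_rot: [-3.141, 0.002, 0.122]
ft_force: [1.3, -0.1, 1.0]
opening: 0.564
grip_force: 30.0
```

```bash
python3 -c "
from h import *
go(511,-138.5,135,.122)"
```

```text
shift [-8.2 53.2 66. ] turn 0.0 from [512.8 -84.8 201. ]
```

Emit:
step_arm:
  plan:
    - [[-8,40,0,0,-1],[-8,53,0,0,-1],[-8,53,20,0,-1],[-8,53,45,0,-1],[-8,53,60,0,-1],[-8,53,60,0,-1],[-8,53,60,0,-1]]

```text
t: 11.88
eef_pos: [511.8, -136.1, 141.2]
tcp_rot: [-3.14, 0.002, 0.122]
ft_force: [-0.6, -0.5, 0.5]
opening: 0.563
grip_force: 30.0
```

Run:
```python
from h import *
s=env.state();print(s['ft_force'],s['moment'],s['tcp_rot'])
c=env.get_calibration("wrist");im=env.read_camera("wrist");cv2.imwrite("pics/w6.png",im);print(proj(c,(511,-138,150)))
sc=env.read_camera("scene");cv2.imwrite("pics/s6.png",sc)
go(511,-138.5,126,.122)
o=np.zeros((600,800,3),np.uint8);o[:300,:440]=cv2.resize(sc[165:240,185:295],(440,300),interpolation=cv2.INTER_CUBIC)
o[300:600,:560]=im[60:360]
cv2.imwrite("pics/c6.png",o)
```

```text
[-0.59667004 -0.49016983  0.48621489] [-0.0212969  -0.02382471 -0.04169049] [-3.14033213e+00  2.32930473e-03  1.22141157e-01]
[287.27372113 268.51683638]
shift [-1.8  1.9 16.6] turn 0.0 from [ 512.6 -136.4  142.6]
```

View pics/c6.png

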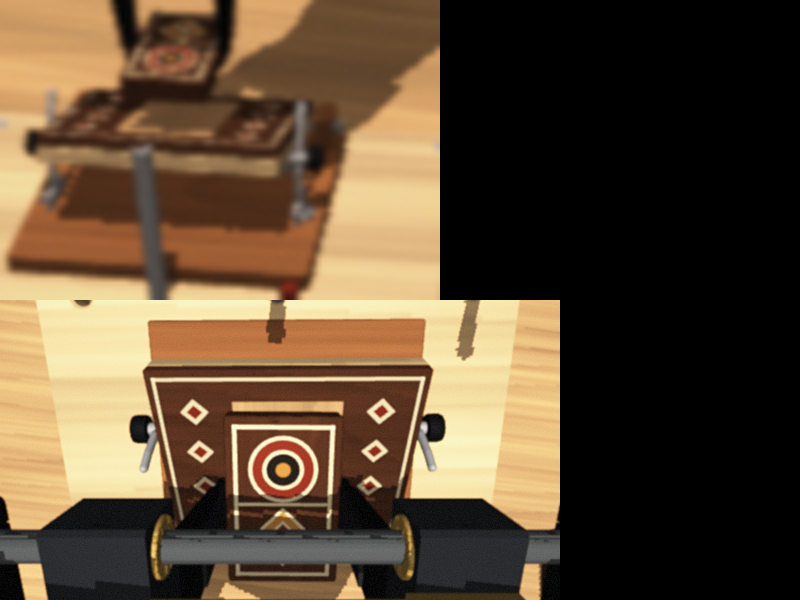

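The tile hangs square over the field, about 2 mm too far left; the peg is in its hole and the stand is unmoved. Correct the offset and descend.

Emit:
step_arm:
  plan:
    - [[-1.8,2,5,0,-1],[-1.8,2,11,0,-1],[-1.8,2,15,0,-1],[-1.8,2,17,0,-1],[-1.8,2,18,0,-1],[-1.8,2,19,0,-1],[-1.8,2,20,0,-1],[-1.8,2,20,0,-1]]

```text
t: 12.65
eef_pos: [510.7, -138.7, 122.1]
tcp_rot: [3.141, -0.0, 0.122]
ft_force: [0.0, -0.4, 0.2]
opening: 0.561
grip_force: 30.0
```

Run:
```python
from h import *
s=env.state();print(s['eef_pos'],s['ft_force'],s['moment'],s['tcp_rot'])
```

```text
[ 510.72083856 -138.72207646  122.07031513] [ 0.03397679 -0.37268171  0.21214455] [-0.01226816  0.0054625  -0.01881044] [ 3.14148386e+00 -3.07532844e-05  1.22067635e-01]
```

Emit:
step_arm:
  plan:
    - [[0,0,1,0,-1],[0,0,2,0,-1],[0,0,3,0,-1],[0,0,4,0,-1],[0,0,4,0,-1],[0,0,4,0,-1]]

```text
t: 13.15
eef_pos: [510.7, -138.8, 118.4]
tcp_rot: [3.141, -0.0, 0.122]
ft_force: [-2.7, 0.3, 4.5]
opening: 0.561
grip_force: 30.0
```

Emit:
step_arm:
  plan:
    - [[0,0,0.7,0,-1],[0,0,1.4,0,-1],[0,0,2.1,0,-1],[0,0,2.8,0,-1],[0,0,3.4,0,-1],[0,0,4,0,-1],[0,0,4,0,-1]]

```text
t: 13.73
eef_pos: [510.5, -138.9, 114.4]
tcp_rot: [3.141, 0.0, 0.122]
ft_force: [-3.9, -1.0, 6.7]
opening: 0.563
grip_force: 30.0
```

Run:
```python
from h import *
s=env.state();print(s['eef_pos'],s['ft_force'],s['moment'])
```

```text
[ 510.47531305 -138.8980865   114.40023629] [-3.91449675 -1.02129859  6.67627275] [-1.71429964e-01  4.44150824e-01  4.16174478e-04]
```

Emit:
step_arm:
  plan:
    - [[0,0,0.6,0,-1],[0,0,1.2,0,-1],[0,0,1.8,0,-1],[0,0,2.4,0,-1],[0,0,3,0,-1],[0,0,3,0,-1]]

```text
t: 14.23
eef_pos: [510.5, -138.9, 111.4]
tcp_rot: [3.141, 0.0, 0.122]
ft_force: [-3.3, -2.0, 6.2]
opening: 0.565
grip_force: 30.0
```

Emit:
step_arm:
  plan:
    - [[0,0,0.5,0,-1],[0,0,1,0,-1],[0,0,1.5,0,-1],[0,0,1.5,0,-1]]

```text
t: 14.57
eef_pos: [510.6, -138.9, 110.0]
tcp_rot: [3.141, -0.0, 0.122]
ft_force: [-3.9, -1.1, 6.5]
opening: 0.567
grip_force: 30.0
```

Emit:
step_arm:
  plan:
    - [[0,0,0.5,0,-1],[0,0,1,0,-1],[0,0,1,0,-1]]

```text
t: 14.82
eef_pos: [510.6, -138.9, 108.9]
tcp_rot: [3.141, -0.0, 0.122]
ft_force: [-3.8, -0.8, 6.9]
opening: 0.569
grip_force: 30.0
```

Emit:
step_arm:
  plan:
    - [[0,0,0.5,0,-1],[0,0,1,0,-1],[0,0,1,0,-1]]

```text
t: 15.07
eef_pos: [510.6, -138.9, 108.0]
tcp_rot: [3.141, -0.0, 0.122]
ft_force: [-3.8, -0.6, 7.2]
opening: 0.563
grip_force: 30.0
```

Run:
```python
from h import *
s=env.state();print(s['eef_pos'],s['ft_force'],s['moment'])
c=env.get_calibration("wrist");im=env.read_camera("wrist");cv2.imwrite("pics/w7.png",im)
sc=env.read_camera("scene");cv2.imwrite("pics/s7.png",sc)
o=np.zeros((600,800,3),np.uint8);o[:300,:440]=cv2.resize(sc[165:240,185:295],(440,300),interpolation=cv2.INTER_CUBIC)
o[300:600,:560]=im[60:360]
cv2.imwrite("pics/c7.png",o)
```

```text
[ 510.62789811 -138.90230892  107.95694712] [-3.83634838 -0.57257849  7.1632935 ] [-0.09590257  0.30487194 -0.09119439]
```

Emit:
step_arm:
  plan:
    - [[0,0,0.5,0,-1],[0,0,1,0,-1],[0,0,1,0,-1]]

```text
t: 15.42
eef_pos: [510.7, -138.9, 107.0]
tcp_rot: [3.141, -0.0, 0.122]
ft_force: [-3.0, -1.2, 6.7]
opening: 0.564
grip_force: 30.0
```

Emit:
step_arm:
  plan:
    - [[0,0,0.4,0,-1],[0,0,0.8,0,-1],[0,0,0.8,0,-1]]

```text
t: 15.67
eef_pos: [510.7, -138.9, 106.2]
tcp_rot: [3.141, -0.0, 0.122]
ft_force: [-3.3, -2.0, 6.5]
opening: 0.565
grip_force: 30.0
```

Run:
```python
from h import *
s=env.state();print(s['eef_pos'],s['ft_force'],s['moment'])
```

```text
[ 510.70624117 -138.86499388  106.19639251] [-3.28759352 -2.03204124  6.517034  ] [-0.07423676  0.16938876 -0.06606965]
```

Run:
```python
from h import *
a=cv2.imread("pics/s6.png");b=env.read_camera("scene");cv2.imwrite("pics/s8.png",b)
w=env.read_camera("wrist");cv2.imwrite("pics/w8.png",w)
up=lambda i:cv2.resize(i,None,fx=4,fy=4,interpolation=cv2.INTER_CUBIC)
for n,(x,y,ww,h) in dict(quadR=(255,186,14,20),base=(188,222,20,14),baseR=(250,222,20,14),peg=(216,206,12,30),paneledge=(230,198,20,10)).items():
    t=up(a[y:y+h,x:x+ww]);r=cv2.matchTemplate(up(b[y-5:y+h+5,x-5:x+ww+5]),t,cv2.TM_CCOEFF_NORMED);_,v,_,l=cv2.minMaxLoc(r);print(n,round(v,3),l[0]/4-5,l[1]/4-5)
o=np.zeros((600,800,3),np.uint8);o[:300,:440]=cv2.resize(b[165:240,185:295],(440,300),interpolation=cv2.INTER_CUBIC)
o[300:600,:560]=w[60:360]
cv2.imwrite("pics/c8.png",o)
```

```text
quadR 0.969 0.0 0.25
base 0.999 0.0 0.0
baseR 1.0 0.0 0.0
peg 0.999 0.0 0.0
paneledge 0.942 0.25 0.0
```

The stand and panel have not moved, and the tile is still rotating flush. Keep pressing.

Emit:
step_arm:
  plan:
    - [[0,0,0.4,0,-1],[0,0,0.8,0,-1],[0,0,0.8,0,-1]]

```text
t: 16.02
eef_pos: [510.8, -138.9, 105.4]
tcp_rot: [3.141, -0.0, 0.122]
ft_force: [-3.3, -0.7, 5.8]
opening: 0.565
grip_force: 30.0
```

```bash
python3 -c "
from h import *
s=env.state();print(s['eef_pos'],s['ft_force'],s['moment'])"
```

```text
[ 510.75470392 -138.88497332  105.40362641] [-3.27119101 -0.66465443  5.75309074] [-0.06284098  0.19744858 -0.09578655]
```

Emit:
step_arm:
  plan:
    - [[0,0,0.4,0,-1],[0,0,0.8,0,-1],[0,0,0.8,0,-1]]

```text
t: 16.27
eef_pos: [510.8, -138.9, 104.6]
tcp_rot: [3.141, -0.001, 0.122]
ft_force: [-2.2, -1.0, 5.9]
opening: 0.564
grip_force: 30.0
```

```bash
python3 -c "
from h import *
s=env.state();print(s['eef_pos'],s['ft_force'],s['moment'])"
```

```text
[ 510.78394506 -138.89055089  104.61382833] [-2.23408258 -1.01971003  5.90961972] [-0.04065483  0.20450906 -0.12099437]
```

Run:
```python
from h import *
b=env.read_camera("scene");cv2.imwrite("pics/s9.png",b)
c=env.get_calibration("wrist");w=env.read_camera("wrist");cv2.imwrite("pics/w9.png",w)
np.savez('w9.npz',K=c['K'],extrinsics=c['extrinsics'])
print(pose()[0])
o=np.zeros((600,800,3),np.uint8);o[:300,:480]=cv2.resize(b[170:220,190:270],(480,300),interpolation=cv2.INTER_CUBIC)
o[300:600,:800]=cv2.resize(w[120:270,80:480],(800,300),interpolation=cv2.INTER_CUBIC)
cv2.imwrite("pics/c9.png",o)
```

```text
[ 510.80425833 -138.87156287  104.63504626]
```

View pics/c9.png

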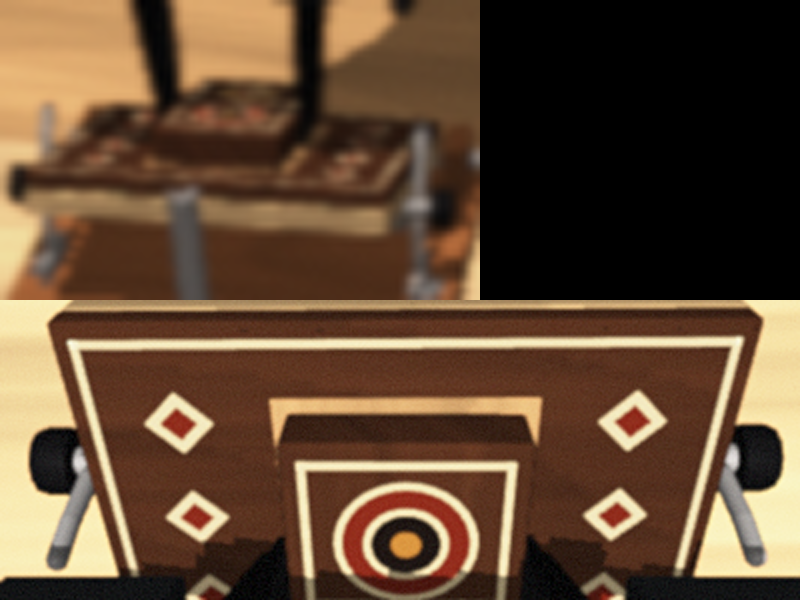

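The tile lies over the field with its far edge at crop row 415, the field's upper edge is at row 399, and the side margins are even. I'll check the tilt from the end face, where the bottom edge is at row 415 and the top edge at about 445.

Run:
```python
from h import *
c=np.load("w9.npz");w=cv2.imread("pics/w9.png")
yaw=.122;s=.325
F=np.array([514.5,-138.1,104.8])
ax=lambda a:np.array([np.cos(a)*np.cos(yaw),np.cos(a)*np.sin(yaw),np.sin(a)])
nn=lambda a:np.array([-np.sin(a)*np.cos(yaw),-np.sin(a)*np.sin(yaw),np.cos(a)])
yv=np.array([-np.sin(yaw),np.cos(yaw),0])
print("field top edge pred",proj(c,F+45*ax(s)),"obs",80+406/2,120+99/2)
o,d=ray(c,(80+405/2,120+115/2));P=o+d*((F-o)@nn(s))/(d@nn(s))
print("far bottom edge on field: x",(P-F)@ax(s),"y",(P-F)@yv)
g=w.astype(int).sum(2)
print("col profile",[(r,int(g[r,262:268].mean()),int(g[r,272:278].mean())) for r in range(166,206)])
for a in(0,.1,.2,.25,.3,.325,.36): print(a,"top far edge row",proj(c,P+16*nn(a)).round(1),"ring 21mm in",proj(c,P+16*nn(a)-21*ax(a)).round(1),"in 6",proj(c,P+16*nn(a)-6*ax(a))[1].round(1))
```

```text
field top edge pred [282.86234001 170.19606294] obs 283.0 169.5
far bottom edge on field: x 41.49714991109166 y 0.15617989500496865
col profile [(166, 182, 179), (167, 183, 183), (168, 260, 276), (169, 398, 424), (170, 501, 513), (171, 527, 534), (172, 528, 532), (173, 524, 533), (174, 524, 532), (175, 494, 509), (176, 387, 395), (177, 219, 220), (178, 117, 105), (179, 110, 101), (180, 111, 113), (181, 115, 111), (182, 105, 114), (183, 112, 115), (184, 109, 117), (185, 103, 125), (186, 105, 118), (187, 107, 115), (188, 105, 115), (189, 109, 110), (190, 121, 128), (191, 147, 142), (192, 182, 167), (193, 181, 174), (194, 183, 176), (195, 178, 171), (196, 176, 171), (197, 177, 169), (198, 170, 163), (199, 199, 181), (200, 378, 339), (201, 583, 557), (202, 671, 667), (203, 683, 681), (204, 638, 636), (205, 434, 434)]
0 top far edge row [282.5 184.4] ring 21mm in [282.6 235.9] in 6 199.5
0.1 top far edge row [282.6 188.4] ring 21mm in [282.6 237.6] in 6 203.0
0.2 top far edge row [282.6 192.3] ring 21mm in [282.6 238.7] in 6 206.1
0.25 top far edge row [282.6 194.1] ring 21mm in [282.6 239. ] in 6 207.6
0.3 top far edge row [282.6 195.9] ring 21mm in [282.6 239.2] in 6 208.9
0.325 top far edge row [282.6 196.8] ring 21mm in [282.6 239.2] in 6 209.6
0.36 top far edge row [282.6 198. ] ring 21mm in [282.6 239.1] in 6 210.4
```

```bash
cat > tilt.py <<'E'
from h import *
from scipy.optimize import least_squares
yaw=.122;s=.325
F=np.array([514.5,-138.1,104.8])
ax=lambda a:np.array([np.cos(a)*np.cos(yaw),np.cos(a)*np.sin(yaw),np.sin(a)])
nn=lambda a:np.array([-np.sin(a)*np.cos(yaw),-np.sin(a)*np.sin(yaw),np.cos(a)])
def feats(w):
    # orange ring centre, ring's red width, white line row
    m=((w[:,:,2]>170)&(w[:,:,1]>90)&(w[:,:,1]<185)&(w[:,:,0]<100)).astype(np.uint8);m[:185]=0;m[265:]=0;m[:,:262]=0;m[:,305:]=0
    n,l,st,ce=cv2.connectedComponentsWithStats(m);i=1+st[1:,4].argmax()
    g=w.astype(int).sum(2)[:,268:276].mean(1)
    rows=np.arange(len(g));k=int(np.argmax(g[176:225]>520))+176
    q=g[k-3:k+6];wl=(rows[k-3:k+6]*np.clip(q-200,0,None)).sum()/np.clip(q-200,0,None).sum()
    return ce[i],st[i],wl
E
python3 - <<'E'
from tilt import *
w6=cv2.imread("pics/w6.png");g=w6.astype(int).sum(2)[:,268:276].mean(1)
print([(r,int(g[r])) for r in range(158,200)])
for n in("w6","w7","w8","w9"):
    try: print(n,feats(cv2.imread(f"pics/{n}.png")))
    except Exception as e: print(n,e)
E
```

```text
[(158, 179), (159, 176), (160, 195), (161, 334), (162, 485), (163, 526), (164, 525), (165, 526), (166, 523), (167, 524), (168, 525), (169, 523), (170, 469), (171, 292), (172, 126), (173, 71), (174, 78), (175, 99), (176, 131), (177, 161), (178, 172), (179, 178), (180, 176), (181, 166), (182, 166), (183, 213), (184, 405), (185, 638), (186, 717), (187, 725), (188, 692), (189, 493), (190, 242), (191, 171), (192, 179), (193, 178), (194, 179), (195, 185), (196, 265), (197, 444), (198, 616), (199, 703)]
w6 (array([282.71686747, 229.65060241]), array([276, 223,  15,  14, 166], dtype=int32), np.float64(186.66096330728908))
w7 (array([282.59310345, 239.24137931]), array([276, 233,  14,  13, 145], dtype=int32), np.float64(198.56668266410708))
w8 (array([282.55244755, 240.58041958]), array([276, 235,  15,  12, 143], dtype=int32), np.float64(200.70124000463554))
w9 (array([282.51111111, 242.19259259]), array([276, 237,  14,  12, 135], dtype=int32), np.float64(202.69204927211646))
```

```bash
cat >> tilt.py <<'E'
c=np.load("w9.npz");TC=np.array([510.8,-138.87,104.63])
xv=np.array([np.cos(yaw),np.sin(yaw),0])
row=lambda x,z:proj(c,TC+x*xv+np.array([0,0,z]))[1]
from scipy.optimize import brentq
def inset(r,z): return brentq(lambda x:row(x,z)-r,-5,80)
xe=inset(171.2,-7.5);xt=inset(175.7,8.5);xw=inset(186.66,8.5);xr=inset(229.65,8.5)
def solve(ob,ow,orr,rot=None):
    def f(p):
        a,dx,dz=p
        q=lambda x,z:(dx+np.cos(a)*x-np.sin(a)*(z),dz+np.sin(a)*x+np.cos(a)*z)
        return [row(*q(xe,-7.5))-ob,row(*q(xw,8.5))-ow,row(*q(xr,8.5))-orr]
    r=least_squares(f,[.2,0,0]);a,dx,dz=r.x
    # underside centre in tool, world
    xc=xe-42;cx=dx+np.cos(a)*xc+np.sin(a)*7.5;cz=dz+np.sin(a)*xc-np.cos(a)*7.5
    return r.x.round(3),r.fun.round(2),"centre under",round(cx,1),round(cz,1)
def bottom(w):
    g=w.astype(int).sum(2)[:,268:276].mean(1);k=[r for r in range(165,200) if g[r]>450 and g[r+1]<=450 ][0] 
    r0=[r for r in range(k,k+5) if g[r]>=320>g[r+1]][0];return r0+(g[r0]-320)/(g[r0]-g[r0+1])
if __name__=="__main__":
    print("insets",xe,xe-xt,xe-xw,xe-xr)
    import sys
    for n in sys.argv[1:]:
        w=cv2.imread(f"pics/{n}.png");ce,st,wl=feats(w);b=bottom(w);print(n,round(b,2),round(wl,2),ce[1].round(2),st[3],solve(b,wl,ce[1]))
E
python3 tilt.py w6 w7 w8 w9
```

```text
insets 42.65240516327923 -0.41380279663200525 4.517128002866826 24.603473097278098
w6 170.85 186.66 229.65 14 (array([0.01 , 0.185, 0.138]), array([ 0., -0.,  0.]), 'centre under', np.float64(0.9), np.float64(-7.4))
w7 174.83 198.57 239.24 13 (array([ 0.211, -0.68 ,  1.545]), array([-0.,  0., -0.]), 'centre under', np.float64(1.5), np.float64(-5.7))
w8 175.79 200.7 240.58 12 (array([ 0.244, -0.893,  1.072]), array([ 0.,  0., -0.]), 'centre under', np.float64(1.6), np.float64(-6.0))
w9 176.43 202.69 242.19 12 (array([ 0.275, -0.645,  2.332]), array([0., 0., 0.]), 'centre under', np.float64(2.0), np.float64(-4.7))
```

Fitting the tilt shows the tile turning 0.21 → 0.24 → 0.275 rad, which leaves about 0.05 to go. Continue gently.

Emit:
step_arm:
  plan:
    - [[0,0,0.4,0,-1],[0,0,0.8,0,-1],[0,0,1,0,-1],[0,0,1,0,-1]]

```text
t: 16.7
eef_pos: [510.9, -138.9, 103.7]
tcp_rot: [3.141, -0.001, 0.122]
ft_force: [-1.7, 0.1, 6.1]
opening: 0.566
grip_force: 30.0
```

```bash
python3 -c "
from h import *
s=env.state();print(s['eef_pos'],s['ft_force'],s['moment'])
cv2.imwrite('pics/w10.png',env.read_camera('wrist'))"; python3 tilt.py w10
```

```text
[ 510.86834506 -138.8608769   103.66166192] [-1.67419762  0.0531472   6.14185393] [-0.05544329  0.19183202 -0.0364619 ]
insets 42.65240516327923 -0.41380279663200525 4.517128002866826 24.603473097278098
w10 176.89 203.96 242.92 12 (array([ 0.297, -0.595,  2.274]), array([-0.,  0., -0.]), 'centre under', np.float64(2.2), np.float64(-4.7))
```

Emit:
step_arm:
  plan:
    - [[0,0,0.3,0,-1],[0,0,0.6,0,-1],[0,0,0.6,0,-1]]

```text
t: 17.0
eef_pos: [510.9, -138.9, 103.1]
tcp_rot: [3.141, -0.001, 0.122]
ft_force: [-2.2, -0.9, 6.4]
opening: 0.563
grip_force: 30.0
```

```bash
python3 -c "
from h import *
s=env.state();print(s['eef_pos'],s['ft_force'],s['moment'])
cv2.imwrite('pics/w11.png',env.read_camera('wrist'))"; python3 tilt.py w11
```

```text
[ 510.88451343 -138.85671069  103.05415192] [-2.22468461 -0.93827625  6.38277967] [ 0.01330286  0.11609837 -0.03982419]
insets 42.65240516327923 -0.41380279663200525 4.517128002866826 24.603473097278098
w11 177.08 204.68 243.42 12 (array([ 0.31 , -0.454,  2.631]), array([0., 0., 0.]), 'centre under', np.float64(2.5), np.float64(-4.3))
```

Emit:
step_arm:
  plan:
    - [[0,0,0.3,0,-1],[0,0,0.6,0,-1],[0,0,0.6,0,-1]]

```text
t: 17.3
eef_pos: [510.9, -138.9, 102.5]
tcp_rot: [3.141, -0.001, 0.122]
ft_force: [-2.3, -0.2, 7.2]
opening: 0.566
grip_force: 30.0
```

```bash
python3 -c "
from h import *
s=env.state();print(s['eef_pos'],s['ft_force'],s['moment'])
cv2.imwrite('pics/w12.png',env.read_camera('wrist'))"; python3 tilt.py w12
```

```text
[ 510.92780423 -138.88505445  102.52543064] [-2.26857981 -0.224116    7.17721587] [ 0.02200815  0.20555192 -0.08528379]
insets 42.65240516327923 -0.41380279663200525 4.517128002866826 24.603473097278098
w12 177.79 175.07 243.96 11 (array([-0.49 , 14.694, 74.563]), array([0., 0., 0.]), 'centre under', np.float64(11.7), np.float64(67.6))
```

Emit:
step_arm:
  plan:
    - [[0,0,0.3,0,-1],[0,0,0.6,0,-1],[0,0,0.6,0,-1]]

```text
t: 17.6
eef_pos: [511.0, -138.9, 102.4]
tcp_rot: [3.141, -0.001, 0.122]
ft_force: [-4.5, 0.6, 13.9]
opening: 0.568
grip_force: 30.0
```

```bash
python3 -c "
from h import *
s=env.state();print(s['eef_pos'],s['ft_force'],s['moment'])
cv2.imwrite('pics/w13.png',env.read_camera('wrist'))"; python3 tilt.py w13
```

```text
[ 510.9511363  -138.86292835  102.4431375 ] [-4.47025107  0.63302579 13.88383288] [ 0.1961871   0.52589609 -0.05425111]
insets 42.65240516327923 -0.41380279663200525 4.517128002866826 24.603473097278098
w13 177.79 175.07 244.0 11 (array([-0.49 , 14.703, 74.618]), array([0., 0., 0.]), 'centre under', np.float64(11.7), np.float64(67.7))
```

Contact is now stiff: 14.6 N along the panel's normal. Recheck the tilt and the stand.

```bash
sed -i 's/g\[176:225\]>520))+176/g[182:225]>520))+182/' tilt.py; python3 tilt.py w11 w13
python3 - <<'E'
from h import *
a=cv2.imread("pics/s6.png");b=env.read_camera("scene")
up=lambda i:cv2.resize(i,None,fx=4,fy=4,interpolation=cv2.INTER_CUBIC)
for n,(x,y,ww,h) in dict(base=(188,222,20,14),baseR=(250,222,20,14),peg=(216,206,12,30),edge=(230,198,20,10)).items():
    r=cv2.matchTemplate(up(b[y-5:y+h+5,x-5:x+ww+5]),up(a[y:y+h,x:x+ww]),5);_,v,_,l=cv2.minMaxLoc(r);print(n,round(v,3),l[0]/4-5,l[1]/4-5)
# field upper edge margins in wrist
g=cv2.imread("pics/w13.png").astype(int).sum(2);print([int(g[r,268:276].mean()) for r in range(166,184)],[int(v) for v in g[177,208:236:2]],[int(v) for v in g[177,332:360:2]])
print(env.state()['ft_force'],env.state()['grip_force'])
E
```

```text
insets 42.65240516327923 -0.41380279663200525 4.517128002866826 24.603473097278098
w11 177.08 204.68 243.42 12 (array([ 0.31 , -0.454,  2.631]), array([0., 0., 0.]), 'centre under', np.float64(2.5), np.float64(-4.3))
w13 177.79 205.52 244.0 11 (array([ 0.315, -0.77 ,  2.268]), array([ 0.,  0., -0.]), 'centre under', np.float64(2.2), np.float64(-4.7))
base 0.999 0.0 0.0
baseR 1.0 0.0 0.0
peg 0.999 0.0 0.0
edge 0.929 0.25 0.0
[185, 182, 180, 263, 413, 507, 531, 528, 528, 530, 525, 467, 279, 125, 105, 113, 114, 120] [190, 197, 175, 391, 572, 553, 556, 549, 515, 523, 511, 492, 481, 510] [475, 478, 489, 498, 502, 521, 562, 564, 563, 504, 182, 185, 178, 190]
[-3.7470008   0.73958832 14.69989478] 30.01508742570877
```

Emit:
step_arm:
  plan:
    - [[0,0,0.3,0,-1],[0,0,0.3,0,-1],[0,0,0.3,0,-1],[0,0,0.3,0,-1],[0,0,0.3,0,-1],[0,0,0.3,0,-1]]

```text
t: 18.2
eef_pos: [511.0, -138.9, 102.4]
tcp_rot: [3.141, -0.001, 0.122]
ft_force: [-3.9, 1.9, 17.2]
opening: 0.567
grip_force: 30.0
```

```bash
python3 - <<'E'
from h import *
cv2.imwrite('pics/w14.png',env.read_camera('wrist'))
s=env.state();print(s['eef_pos'],s['ft_force'],s['moment'],s['grip_force'])
a=cv2.imread("pics/s6.png");b=env.read_camera("scene")
up=lambda i:cv2.resize(i,None,fx=4,fy=4,interpolation=cv2.INTER_CUBIC)
x,y,ww,h=188,222,20,14
r=cv2.matchTemplate(up(b[y-5:y+h+5,x-5:x+ww+5]),up(a[y:y+h,x:x+ww]),5);print(cv2.minMaxLoc(r))
E
python3 tilt.py w14
```

```text
[ 510.96383843 -138.84850176  102.39368807] [-5.53401893  0.73978217 17.34025223] [ 0.10864765  0.64629162 -0.12805516] 30.017030239105225
(-0.656883180141449, 0.9994931817054749, (40, 7), (20, 20))
insets 42.65240516327923 -0.41380279663200525 4.517128002866826 24.603473097278098
w14 177.79 205.54 244.0 11 (array([ 0.316, -0.767,  2.241]), array([ 0.,  0., -0.]), 'centre under', np.float64(2.2), np.float64(-4.7))
```

The tile is flush and steady at about 18 N, the stand hasn't moved and the peg is in place. Handing in.

```bash
python3 -c "
from cell import env
print(env.job_done())"
```

```text
the job is handed in; nothing more can be done
None
```

I handed the job in at about 18 s of robot time: the peg is fully down in the middle hole and released, and the arm is still gripping the tile and pressing it on the field with about 18 N. The last tilt readings, 0.315–0.316 rad against a slope measured at about 0.325, show it flush. The stand stayed put, but the score was not reported.

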